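# Hook a packed tin over the rack's rail and weigh it

### The job

Take the packed tin from the low rack and stand it upright in the middle of the scale's round plate. Lift it with the lifting hook under its wire handle, straight up over the rack's front rail and then forward - your fingers must not touch the tin or its handle - and set it down gently. Then unhook it and stand the hook on its foot on the table, leaving everything else where it is.

Things in the scene. Friction and masses are not known exactly. Their poses are not given: they have to be found in the camera images.
- tin: Round packed tin with white tissue on top, black and white pattern, 129 mm across, 52 high, 0.36 to 0.6 kg, standing on the rack. Origin: centre of its underside; z up; -x faces the rack's front rail at the start. A wire handle is hinged on its +y and -y sides; the tin hangs level from it within about 0.1 rad.
- ear_axis (a point): Middle of the handle's hinge axis, inside the tin 42 mm above its underside; the axis runs along the tin's y.
- bail (a joint): Angle of the wire handle (rad): 0 = standing up, positive = leaning to the tin's -x side, towards the rail. Turns -1.1 to 1.1 with slight friction: stays where left. A 7 mm round wire bent to a U: two arms 142 mm apart and a bar along the tin's y, its axis 85 mm from the hinge axis, straight for 122 mm.
- bail_mid (a point): Middle of the handle's bar, on the wire's axis.
- lift_hook: Steel lifting hook with a wooden handle, 165 mm tall, 0.22 kg, standing on its flat foot. Origin: on the shank's axis at the underside of the foot; z up, x towards the lip. Foot: plate 5 mm thick, 44 wide (y), x -32 to +28. Shank: 8 thick (x), 24 wide (y), up to z 95. Handle: 24 (x) by 26 (y), z 95 to 165; pinch it from above across y.
- hook_trough (a point): Middle of the hook's trough floor, where the wire is carried: 13 mm ahead (x) of the hook's origin, 5 mm up. The trough is 18 mm wide, between the shank (hook x 4) and the upturned lip (x 22 to 28, 44 mm wide), whose top is 15 mm above the trough floor.
- rack: Low wooden rack, fixed, 172 mm deep (x), 189 wide (y). Origin: centre of its underside on the table; front is -x. Its board is at z 30, between cheeks 66 mm high (165 apart) and a back panel 95 high (front face at x 74). Two steel rails cross the front at x -76; the upper one's top is at z 60, 30 above the board. Nothing is above the rack.
- scale: Flat white weighing scale, fixed, 178 by 160 mm, with a display strip at its -x edge and a round steel plate 144 mm across, rigid. Origin: at table height below the plate's centre.
- scale_top (a point): Centre of the top of the scale's round plate, 28 mm above the table.
- lid_pile (a point): Centre of the top of a fixed pile of round tin lids, 262 mm across, that stands on the table to 160 mm high between the rack and the scale: carry things round it or over it.
- sticker_roll: Bystander: roll of white stickers lying flat, 66x66x24 mm. Leave alone.
- ribbon_spool: Bystander: ribbon spool lying flat, 85x77x22 mm. Leave alone.
- stamp: Bystander: hand stamp standing, 32x48x62 mm. Leave alone.
- dispenser: Bystander: black desk tape dispenser, 36x153x82 mm. Leave alone.
- striped_tin: Bystander: closed tin with a hinged white lid and no wire handle, 137x131x73 mm. Leave alone.
- kitchen_timer: Bystander: white timer standing on edge, 26x62x62 mm. Leave alone.

How it is judged:
By the outcome, as a careful person would: the job done as asked, in the order asked, and still so for the second after the job is handed in, with the robot touching nothing.
It also fails if it takes over 72 s, if anything falls off the work surface, if the arm or the gripper's body presses on something with over 40 N, if the wrist force passes 120 N, or if a joint passes its speed limit or range.

### The arm

A 6-joint arm with a two-finger parallel gripper is mounted at the origin on a cart in front of the work surface, level with it; the furniture and walls round the work are solid. World frame = base frame: x ahead of the robot, y to its left, z up, the work surface at z = 0. Lengths are in m, angles in rad, forces in N, time in s.
With the tool pointing down it reaches from about 0.25 to 0.725 m from the base axis. Payload 4 kg.
Tool frame: the origin (TCP) lies at the very end of the fingers, on their centre line; the grasp point (between the pads) lies 19 mm behind it (robot.grip_point_offset is the distance from the TCP to the grasp point, in m); z points along the fingers, y is the line along which they close (so a half turn about z gives the same grasp; the last joint's range is limited). The gripper opens to 85 mm and grips with 20 to 120 N. Pads are 22 mm wide; open, the fingers measure 114 mm over their backs; the gripper's body (76 mm by 85 mm) begins 54 mm behind the grasp point. The pads swing forward as they close: fully open they stand 13 mm farther back than shut.
Start: joints at [1.313, 0.241, 0.005, 1.335, 0, 1.571], TCP at [0.127, 0.483, 0.231] pointing down, gripper open.
Joint ranges: [-2.72, 2.72], [-1.05, 1.87], [-1.09, 1.28], [-1.99, 2.15], [-1.42, 1.44], [-3.14, 3.14]. Speed limits (rad/s): [2.79, 2.79, 3.14, 3.14, 3.14, 3.14].

### API

Orientations are given as a 3x3 rotation matrix whose columns are the frame's x, y, z axes.
In Python, from plant import robot gives the robot as it stands. Calls block until the motion is done:
- robot.move_pose(position, orientation): joint-space move of the TCP to a pose.
- robot.movel(position, rotation=None, rate=0.15, until_force=None): straight line of the TCP; rotation=None keeps the orientation; rate is the mean speed in m/s. With until_force (N) it stops when the force on the tool has changed by that much, and returns True; else False.
- robot.move_j(angles): joint-space move.
- robot.grip(opening): finger opening in m; the grip force is fixed at half the most; returns when the fingers have stopped.
- robot.dwell(seconds).
- robot.ik(position, orientation): joint angles nearest the present ones, or None.
- robot.grab_frame(name): name is "scene" or "top" or "wrist"; returns a dict with "image" (384x512x3 uint8, red, green, blue), "range_z" (384x512 float32, m along the optical axis (not along the pixel's ray), 0 where there is no reading), "fovy" (degrees; the focal length in pixels is half the picture's height over the tangent of half this angle, whatever the lens; pixels are square), "cx", "cy" (the principal point, pixels), "k1" (the pictures are not rectified: a ray, as slopes to the right and down, at radius r is drawn at 1 + k1 r^2 times it, then the intrinsics apply), "position" and "orientation" of the camera in the world. Camera axes: x right, y down, z forward; pixel columns grow to the right and rows downward; lengths in m; the calibration is good to about 2 mm. A picture is of the moment at which its call begins.
A pose or a line that the arm cannot do raises robot.PlanningError and nothing moves.
- robot.close_job(): hands the job in; it is judged then, once.
Trained networks look in a picture, given as the dict that the camera call returned (one of the last four; its "shot" number tells which), for a name from the list of things; names that differ only in an ending like _2 or _b are one class to them, and where a whole thing is asked for, a point or a joint stands for the part that bears it (a point fixed in the world has none). Each returns a list of dicts, best first, with "score" (0 to 1); they miss things now and then, are a little off and sometimes report something else, mostly with a low value. They report only what shows in the picture. A call takes as long as a camera call.
- robot.find_in(picture, name): "box" ([left, top, width, height] in pixels, round what is visible of it).
- robot.spot_point(picture, name): "uv" ([column, row] in pixels: a listed point, or the origin of a listed thing).
Readings, each from a call of its own:
- robot.read_time(): time.
- robot.read_joints(): joint angles.
- robot.read_joint_vel(): joint speeds.
- robot.read_joint_torque(): joint torques, N m.
- robot.read_eef_pos(): TCP position.
- robot.read_tool_rot(): TCP orientation.
- robot.read_contact_force(): force on the tool from outside, world axes, zero at the start.
- robot.read_wrist_torque(): the same for the moment, N m.
- robot.read_width(): finger opening in m.
- robot.read_grip_force(): force on a finger pad.
Only numpy, scipy, OpenCV 4.12 (cv2) and the standard library are available. Lean on these libraries where they do the work, as an engineer would, in place of code of your own. Each camera call takes 0.05 s, during which the arm holds its last target. There are 200 camera calls.

## Working session

There is one attempt and no reset: what is moved stays moved. The work goes in short steps, each a Python script; the robot and the scene stay as the last script left them, time stands still between calls to the robot, and variables do not carry over. Pictures are saved under pics/ and viewed, at most 12 in all, crops included, and the job is handed in when it is done.

```bash
ls; mkdir -p pics; cat > h.py <<'E'
import numpy as np, cv2
from plant import robot
def K(p):
    f=p["image"].shape[0]/2/np.tan(np.radians(p["fovy"])/2)
    return np.array([[f,0,p["cx"]],[0,f,p["cy"]],[0,0,1.]])
def slopes(p,uv):
    uv=np.asarray(uv,float).reshape(-1,1,2)
    return cv2.undistortPoints(uv,K(p),np.array([p["k1"],0,0,0,0.]))[:,0]
def ray(p,uv):
    s=slopes(p,uv); d=np.c_[s,np.ones(len(s))]@np.array(p["orientation"]).T
    return np.array(p["position"]),d
def at_z(p,uv,z):
    o,d=ray(p,uv); return o+d*((z-o[2])/d[:,2])[:,None]
def cloud(p):
    h,w=p["range_z"].shape
    u,v=np.meshgrid(np.arange(w),np.arange(h))
    o,d=ray(p,np.stack([u.ravel(),v.ravel()],1))
    return (o+d*p["range_z"].ravel()[:,None]).reshape(h,w,3)
def proj(p,X):
    R=np.array(p["orientation"]).T; 
    return cv2.projectPoints(np.asarray(X,float).reshape(-1,1,3),cv2.Rodrigues(R)[0],-R@np.array(p["position"]),K(p),np.array([p["k1"],0,0,0,0.]))[0][:,0]
def save(p,n): cv2.imwrite(f"pics/{n}.png",cv2.cvtColor(p["image"],cv2.COLOR_RGB2BGR))
def down(a):  # tool down, tool y (closing line) at angle a in world
    y=np.array([np.cos(a),np.sin(a),0]);z=np.array([0,0,-1.]);return np.c_[np.cross(y,z),y,z]
E
cat > look.py <<'E'
from h import *
import pickle
np.set_printoptions(precision=4,suppress=True)
for n in ("top","scene"):
    p=robot.grab_frame(n); save(p,n+"0"); pickle.dump(p,open(n+"0.pkl","wb"))
    C=cloud(p)
    print(n,p["position"],p["fovy"],p["k1"])
    for t in ["tin","lift_hook","rack","scale","striped_tin","stamp","dispenser"]:
        for d in robot.find_in(p,t)[:2]: print("box",t,np.round(d["box"]),round(d["score"],2))
    for t in ["tin","ear_axis","bail_mid","lift_hook","hook_trough","rack","scale_top","lid_pile","striped_tin"]:
        for d in robot.spot_point(p,t)[:2]:
            u,v=d["uv"]; c=C[int(np.clip(round(v),0,383)),int(np.clip(round(u),0,511))]
            print("pt",t,np.round(d["uv"],1),round(d["score"],2),c)
E
python3 look.py
```

```text
pics
plant.py
top [ 0.3085 -0.0457  1.2988] 49.143146614934786 -0.08495980018423958
box tin [294. 152.  49.  45.] 0.73
box lift_hook [260. 227.  17.  20.] 0.76
box scale [149. 207.  56.  60.] 0.81
box striped_tin [145. 111.  44.  48.] 0.76
box stamp [339. 254.  18.  20.] 0.71
box dispenser [133. 172.  54.  21.] 0.87
box dispenser [150. 206.  54.  61.] 0.27
pt tin [320.4 175.4] 0.68 [ 0.5911 -0.2401  0.0745]
pt tin [174.2 232.7] 0.16 [0.4103 0.1958 0.0266]
pt ear_axis [319.3 174.1] 0.94 [ 0.5949 -0.2376  0.071 ]
pt ear_axis [175.3 231.5] 0.56 [0.4139 0.1941 0.0207]
pt bail_mid [317.8 190. ] 0.74 [ 0.5341 -0.2252  0.1317]
pt lift_hook [266.2 238.1] 0.57 [ 0.3943 -0.0801  0.1359]
pt lift_hook [170.1 140.8] 0.2 [0.685  0.2155 0.0739]
pt hook_trough [267.4 232.1] 0.66 [ 0.4084 -0.0816  0.1649]
pt hook_trough [173.6 231.5] 0.31 [0.4131 0.1956 0.0284]
pt scale_top [171.9 230. ] 0.65 [0.4192 0.2025 0.0264]
pt lid_pile [225.5 165.5] 0.73 [0.5936 0.0372 0.1453]
scene [-0.0789 -0.3716  0.8806] 51.711425219399345 -0.010684237316863176
box tin [289. 204.  58.  49.] 0.93
box tin [249. 280.  34.  3
[... 282 characters left out ...]
ispenser [142. 156.  44.  31.] 0.59
pt tin [323.5 230.5] 0.9 [ 0.5663 -0.2577  0.0744]
pt ear_axis [320.5 221.6] 0.76 [ 0.5833 -0.2392  0.0771]
pt bail_mid [312.3 222.4] 0.48 [ 0.5306 -0.2309  0.1289]
pt lift_hook [237.5 261.2] 0.88 [ 0.4048 -0.0974  0.0195]
pt lift_hook [145.4 211.6] 0.46 [0.4073 0.2045 0.0278]
pt hook_trough [234.9 262.1] 0.72 [ 0.4025 -0.0899  0.012 ]
pt rack [318.6 236.4] 0.96 [ 0.5424 -0.2539  0.0739]
pt scale_top [184.6 258.7] 0.64 [0.3406 0.0219 0.0208]
pt scale_top [146.3 207.9] 0.59 [0.4206 0.2118 0.0272]
pt lid_pile [232.  158.8] 0.85 [0.6111 0.0435 0.1428]
pt lid_pile [146.2 209.8] 0.5 [0.4138 0.206  0.0289]
pt striped_tin [197.6 156.5] 0.57 [0.573  0.1298 0.1433]
```

```bash
python3 - <<'E'
import cv2
for n,(x0,y0,x1,y1) in (("top0",(120,90,380,290)),("scene0",(90,110,390,340))):
    im=cv2.imread(f"pics/{n}.png"); s=800/(x1-x0) if n!="scene0" else 780/(x1-x0); s=min(s,600/(y1-y0))
    cv2.imwrite(f"pics/{n}c.png",cv2.resize(im[y0:y1,x0:x1],None,fx=s,fy=s,interpolation=cv2.INTER_CUBIC)); print(n,s)
E
```

```text
top0 3.0
scene0 2.6
```

View pics/top0c.png

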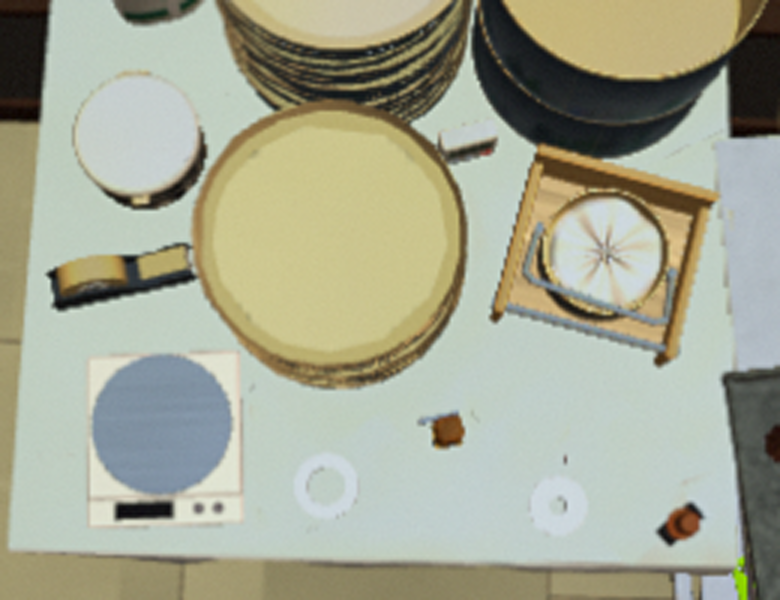

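View pics/scene0c.png

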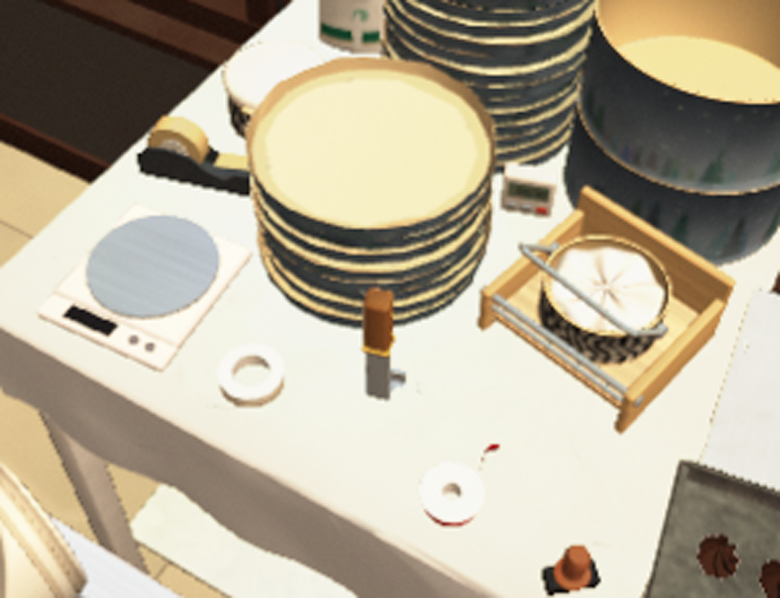

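```bash
python3 - <<'E'
from h import *
np.set_printoptions(precision=4,suppress=True)
p=robot.grab_frame("wrist")
R=robot.read_tool_rot(); t=robot.read_eef_pos()
print(R); print("rel pos",R.T@(p["position"]-t)); print("rel R",R.T@np.array(p["orientation"])); print(p["fovy"])
for pos in ([0.40,-0.09,0.36],[0.36,-0.09,0.33],[0.5,-0.22,0.36],[0.58,-0.24,0.33],[0.58,-0.24,0.3],[0.41,0.2,0.3],[0.41,0.2,0.36]):
    for a in (0,np.pi/2,np.pi,-np.pi/2): print(pos,round(a,2),robot.ik(pos,down(a)))
E
```

```text
[[-0.9669  0.255  -0.    ]
 [ 0.255   0.9669 -0.    ]
 [ 0.     -0.     -1.    ]]
rel pos [ 0.078  -0.0003 -0.143 ]
rel R [[-0.001  -0.9499 -0.3124]
 [ 1.     -0.0009 -0.0003]
 [ 0.     -0.3124  0.95  ]]
64.95172954703939
[0.4, -0.09, 0.36] 0 [-0.2213  0.0401  0.0997  1.6304  0.      1.3495]
[0.4, -0.09, 0.36] 1.57 [-0.2213  0.0401  0.0997  1.6304  0.     -0.2213]
[0.4, -0.09, 0.36] 3.14 [-0.2213  0.0401  0.0997  1.6304  0.     -1.7921]
[0.4, -0.09, 0.36] -1.57 [-0.2213  0.0401  0.0997  1.6304  0.      2.9203]
[0.36, -0.09, 0.33] 0 [-0.245  -0.0414 -0.0584  1.5537  0.      1.3258]
[0.36, -0.09, 0.33] 1.57 [-0.245  -0.0414 -0.0584  1.5537  0.     -0.245 ]
[0.36, -0.09, 0.33] 3.14 [-0.245  -0.0414 -0.0584  1.5537  0.     -1.8158]
[0.36, -0.09, 0.33] -1.57 [-0.245  -0.0414 -0.0584  1.5537  0.      2.8966]
[0.5, -0.22, 0.36] 0 [-0.4145  0.3281  0.4544  1.6971  0.      1.1563]
[0.5, -0.22, 0.36] 1.57 [-0.4145  0.3281  0.4544  1.6971  0.     -0.4145]
[0.5, -0.22, 0.36] 3.14 [-0.4145  0.3281  0.4544  1.6971  0.     -1.9853]
[0.5, -0.22, 0.36] -1.57 [-0.4145  0.3281  0.4544  1.6971  0.      
[... 451 characters left out ...]
[0.58, -0.24, 0.3] 3.14 [-0.3923  0.5023  0.5633  1.6318  0.     -1.9631]
[0.58, -0.24, 0.3] -1.57 [-0.3923  0.5023  0.5633  1.6318  0.      2.7493]
[0.41, 0.2, 0.3] 0 [0.4538 0.1331 0.0495 1.4871 0.     2.0246]
[0.41, 0.2, 0.3] 1.57 [0.4538 0.1331 0.0495 1.4871 0.     0.4538]
[0.41, 0.2, 0.3] 3.14 [ 0.4538  0.1331  0.0495  1.4871  0.     -1.117 ]
[0.41, 0.2, 0.3] -1.57 [ 0.4538  0.1331  0.0495  1.4871  0.     -2.6877]
[0.41, 0.2, 0.36] 0 [0.4538 0.1348 0.2049 1.6408 0.     2.0246]
[0.41, 0.2, 0.36] 1.57 [0.4538 0.1348 0.2049 1.6408 0.     0.4538]
[0.41, 0.2, 0.36] 3.14 [ 0.4538  0.1348  0.2049  1.6408  0.     -1.117 ]
[0.41, 0.2, 0.36] -1.57 [ 0.4538  0.1348  0.2049  1.6408  0.     -2.6877]
```

```bash
python3 - <<'E'
from h import *
import pickle
np.set_printoptions(precision=4,suppress=True)
for n in ("top0","scene0"):
    p=pickle.load(open(n+".pkl","rb")); C=cloud(p).reshape(-1,3)
    P=C[(np.hypot(C[:,0]-.40,C[:,1]+.085)<.06)&(C[:,2]>.006)]
    for a,b in ((.006,.03),(.03,.09),(.1,.15),(.15,.18)):
        Q=P[(P[:,2]>a)&(P[:,2]<b)]; print(n,a,b,len(Q),Q.mean(0) if len(Q) else "",Q[:,:2].min(0) if len(Q) else "",Q[:,:2].max(0) if len(Q) else "")
    uv={"top0":[[505/3+120,312/3+90],[665/3+120,350/3+90]],"scene0":[[500/2.6+90,295/2.6+110],[640/2.6+90,400/2.6+110]]}[n]
    r=at_z(p,uv,.06); print("rail",r, np.arctan2(*(r[1]-r[0])[1::-1]))
    uv={"top0":[[545/3+120,275/3+90],[660/3+120,315/3+90]],"scene0":[[530/2.6+90,255/2.6+110],[630/2.6+90,330/2.6+110]]}[n]
    r=at_z(p,uv,.13); print("bar",r, np.arctan2(*(r[1]-r[0])[1::-1]))
E
```

```text
top0 0.006 0.03 465 [ 0.3935 -0.0815  0.0087] [ 0.3424 -0.1427] [ 0.4594 -0.0258]
top0 0.03 0.09 1 [ 0.4044 -0.077   0.0379] [ 0.4044 -0.077 ] [ 0.4044 -0.077 ]
top0 0.1 0.15 16 [ 0.3987 -0.085   0.1227] [ 0.3938 -0.1001] [ 0.4139 -0.0747]
top0 0.15 0.18 81 [ 0.4065 -0.0881  0.1632] [ 0.3951 -0.1008] [ 0.4198 -0.0761]
rail [[ 0.5333 -0.1467  0.06  ]
 [ 0.4989 -0.3076  0.06  ]] -1.7816042298000767
bar [[ 0.5573 -0.1787  0.13  ]
 [ 0.5216 -0.2884  0.13  ]] -1.8858337280742938
scene0 0.006 0.03 430 [ 0.385  -0.0828  0.009 ] [ 0.3411 -0.1435] [ 0.4536 -0.0258]
scene0 0.03 0.09 113 [ 0.4024 -0.0883  0.0561] [ 0.3983 -0.0997] [ 0.4076 -0.0762]
scene0 0.1 0.15 149 [ 0.3967 -0.0914  0.1251] [ 0.3916 -0.1011] [ 0.4102 -0.0775]
scene0 0.15 0.18 117 [ 0.402  -0.089   0.1605] [ 0.3918 -0.1006] [ 0.4173 -0.0737]
rail [[ 0.5418 -0.1522  0.06  ]
 [ 0.4962 -0.3206  0.06  ]] -1.8357692421768017
bar [[ 0.5476 -0.1743  0.13  ]
 [ 0.5127 -0.2903  0.13  ]] -1.8631414451784059
```

```bash
cat > look2.py <<'E'
from h import *
import pickle
np.set_printoptions(precision=4,suppress=True)
for n,pos,a in (("w_hook",[.33,-.085,.33],np.pi/2),("w_tin",[.49,-.205,.34],np.pi/2-.27)):
    robot.move_pose(pos,down(a))
    p=robot.grab_frame("wrist"); save(p,n); pickle.dump(p,open(n+".pkl","wb")); C=cloud(p)
    for t in (["lift_hook","hook_trough"] if n=="w_hook" else ["tin","ear_axis","bail_mid","rack"]):
        for d in robot.spot_point(p,t)[:2]:
            u,v=d["uv"]; c=C[int(np.clip(round(v),0,383)),int(np.clip(round(u),0,511))]
            z={"lift_hook":0,"hook_trough":.005,"tin":.03,"ear_axis":.072,"bail_mid":.127,"rack":0}[t]
            print("pt",t,np.round(d["uv"],1),round(d["score"],2),c,at_z(p,[d["uv"]],z)[0])
print(robot.read_time())
E
python3 look2.py
```

```text
pt lift_hook [252.8 195.1] 0.92 [ 0.4079 -0.0942  0.0058] [ 0.41   -0.0946  0.    ]
pt lift_hook [174.3 289.6] 0.15 [ 0.5409 -0.2173  0.0763] [ 0.5955 -0.242   0.    ]
pt hook_trough [257.6 206.6] 0.86 [ 0.4057 -0.0859  0.0669] [ 0.4284 -0.0867  0.005 ]
pt tin [256.  218.8] 0.91 [ 0.5789 -0.2329  0.077 ] [ 0.5976 -0.2384  0.03  ]
pt ear_axis [249.8 235.7] 0.94 [ 0.6046 -0.2494  0.0731] [ 0.6046 -0.2498  0.072 ]
pt bail_mid [253.6 203.1] 0.81 [ 0.5363 -0.2232  0.1289] [ 0.537  -0.2239  0.127 ]
5.1583
```

View pics/w_hook.png

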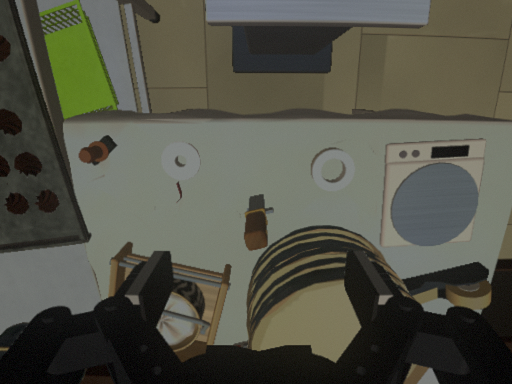

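View pics/w_tin.png

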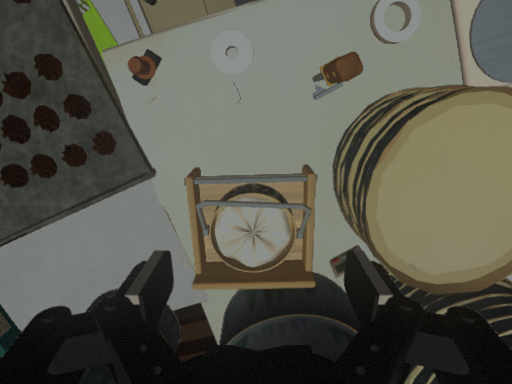

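```bash
python3 - <<'E'
from h import *
import pickle
np.set_printoptions(precision=4,suppress=True)
A=[]
for n in ("top0","scene0","w_hook","w_tin"):
    p=pickle.load(open(n+".pkl","rb")); C=cloud(p).reshape(-1,3)
    m=(np.hypot(C[:,0]-.405,C[:,1]+.088)<.05)
    print(n,"table z",np.median(C[m&(C[:,2]<.02),2]), "npts",m.sum())
    for a,b in ((.012,.03),(.03,.09),(.1,.15),(.157,.172)):
        Q=C[m&(C[:,2]>a)&(C[:,2]<b)]
        if len(Q)>8:
            (c,wh,ang)=cv2.minAreaRect((Q[:,:2]*1000).astype(np.float32)); ev,V=np.linalg.eigh(np.cov(Q[:,:2].T))
            print("  ",a,len(Q),"med",np.median(Q,0),"rect",np.round(c,1),np.round(wh,1),round(ang,1),"pca ang",np.degrees(np.arctan2(V[1,1],V[0,1])),np.sqrt(ev)*1e3)
    # tin
    D=C[(np.hypot(C[:,0]-.59,C[:,1]+.24)<.15)]
    bar=D[(D[:,2]>.122)&(D[:,2]<.14)]
    if len(bar)>10:
        c=bar.mean(0);u,s,vt=np.linalg.svd(bar-c);t=(bar-c)@vt[0]
        print("  bar",len(bar),c,"dir",np.degrees(np.arctan2(vt[0,1],vt[0,0])),t.min(),t.max(), "mid",c+vt[0]*(t.min()+t.max())/2, "resid",(s/np.sqrt(len(bar)))[1:])
    rim=D[(D[:,2]>.072)&(D[:,2]<.095)&(np.hypot(D[:,0]-.595,D[:,1]+.24)<.07)]
    if len(rim)>10:
        print("  tin top",cv2.minEnclosingCircle((rim[:,:2]*1000).astype(np.float32)),np.percentile(rim[:,2],[5,50,95]))
    back=D[(D[:,2]>.090)&(D[:,2]<.1)&(D[:,0]>.62)]
    if len(back)>10:
        c=back.mean(0);u,s,vt=np.linalg.svd(back-c); print("  back",len(back),c,np.degrees(np.arctan2(vt[0,1],vt[0,0])),back[:,:2].min(0),back[:,:2].max(0))
    pl=C[(C[:,2]>.15)&(C[:,2]<.175)&(np.hypot(C[:,0]-.595,C[:,1]-.04)<.16)]
    if len(pl)>50: print("  pile",cv2.minEnclosingCircle((pl[:,:2]*1000).astype(np.float32)))
E
python3 - <<'E'
import cv2
a=cv2.imread("pics/w_hook.png")[180:260,220:300]
b=cv2.imread("pics/w_tin.png")[40:110,300:380]
c=cv2.imread("pics/w_tin.png")[155:295,180:330]
f=lambda i:cv2.resize(i,(390,int(390*i.shape[0]/i.shape[1])),interpolation=cv2.INTER_CUBIC)
import numpy as np
i,j=f(a),f(b); j=cv2.copyMakeBorder(j,0,i.shape[0]-j.shape[0],0,0,cv2.BORDER_CONSTANT)
cv2.imwrite("pics/hc.png",np.hstack([i,j]))
E
```

```text
top0 table z 0.005609354963958202 npts 825
   0.012 34 med [ 0.4285 -0.0772  0.0175] rect [400.2 -83.9] [72.8 61.2] 1.4 pca ang 176.87930304887243 [15.3884 23.8393]
   0.1 16 med [ 0.3967 -0.0834  0.1237] rect [400.2 -83.9] [29.3 14.1] 58.5 pca ang 64.06269216955333 [4.8564 9.5753]
   0.157 77 med [ 0.4062 -0.0874  0.1634] rect [407.2 -88.5] [23.  24.9] 12.3 pca ang 90.30696729822658 [6.4861 7.144 ]
  bar 200 [ 0.6017 -0.229   0.1307] dir 179.59216100867414 -0.1257563067945443 0.08883513801674783 mid [ 0.6202 -0.2291  0.1309] resid [0.0385 0.0036]
  tin top ((597.139404296875, -240.37939453125), 69.72647857666016) [0.0724 0.0762 0.0827]
  back 259 [ 0.6793 -0.26    0.0941] -106.6910498576259 [ 0.6479 -0.3518] [ 0.7263 -0.1739]
  pile ((607.8008422851562, 31.798564910888672), 148.91407775878906)
scene0 table z 0.003403113305861183 npts 1796
   0.012 61 med [ 0.4038 -0.0918  0.0188] rect [416.7 -91.5] [19.5 41.8] 71.9 pca ang 161.30400201310394 [ 5.8398 14.5655]
   0.03 113 med [ 0.402  -0.0885  0.0561] rect [402.5 -88. ] [ 4.8 23.8] 14.5 pca ang 104.19195003514277 [1.0089 7.5251]
   0
[... 1716 characters left out ...]
6] 70.2 pca ang 177.22674813972887 [1.0823 2.49  ]
   0.1 228 med [ 0.4115 -0.1013  0.1273] rect [406.6 -94.5] [17.9 32.4] 62.2 pca ang 179.88069566141937 [2.9084 6.9422]
   0.157 617 med [ 0.4108 -0.0905  0.1644] rect [411.  -88.8] [24.8 26.8] 17.1 pca ang 111.18377924917985 [6.5569 6.9354]
  bar 1438 [ 0.619  -0.2145  0.1312] dir -11.00858239271185 -0.08900385200342022 0.12263814327966102 mid [ 0.6355 -0.2177  0.1314] resid [0.0547 0.0038]
  tin top ((596.3818969726562, -240.43719482421875), 69.82460021972656) [0.0725 0.0759 0.0821]
  back 1236 [ 0.6853 -0.2555  0.0945] 75.2973562121446 [ 0.6204 -0.3558] [ 0.7293 -0.0951]
  pile ((609.7549438476562, 29.023447036743164), 147.17562866210938)
```

View pics/hc.png

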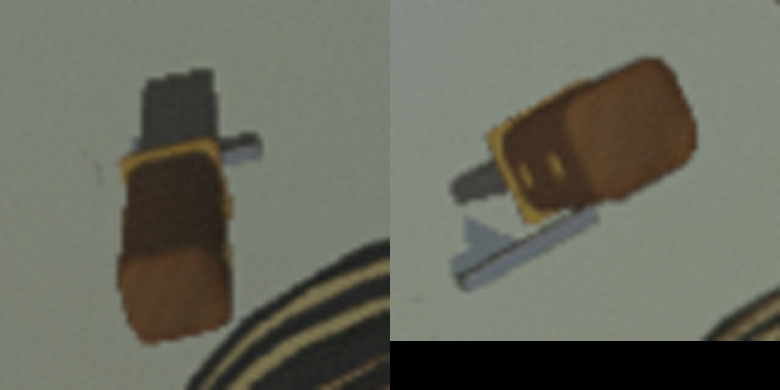

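```bash
python3 - <<'E'
from h import *
import pickle
np.set_printoptions(precision=4,suppress=True)
e=np.array([np.cos(-.26),np.sin(-.26)]);l=np.array([-e[1],e[0]])
for n in ("top0","scene0","w_tin"):
    p=pickle.load(open(n+".pkl","rb")); C=cloud(p).reshape(-1,3)
    q=C[:,:2]-[.597,-.240]; x=q@e; y=q@l
    m=(x>-.10)&(x<-.03)&(abs(y)<.085)&(C[:,2]>.118)&(C[:,2]<.14)
    B=C[m]; k=np.polyfit(y[m],x[m],1)
    print(n,"bar n",m.sum(),"x=ky+c",k,"y ext",y[m].min(),y[m].max(),"z med/95",np.percentile(B[:,2],[50,80,95]), "x pct",np.percentile(x[m],[5,95]))
    m=(np.hypot(x,y)<.09)&(C[:,2]>.062)&(C[:,2]<.095)&(abs(y)<.08)
    T=np.c_[x,y,C[:,2]][m]
    for s in np.arange(-.06,.061,.03):
        a=T[abs(T[:,1]-s)<.004]; b=T[abs(T[:,0]-s)<.004]
        print("  y",round(s,2),"x",np.percentile(a[:,0],[1,99]),"| x=",round(s,2),"y",np.percentile(b[:,1],[1,99]))
    m=(x>-.13)&(x<-.06)&(abs(y)<.07)&(C[:,2]>.052)&(C[:,2]<.068); print("  rail x",np.percentile(x[m],[5,50,95]),np.polyfit(y[m],x[m],1))
    m=(x>.03)&(x<.12)&(abs(y)<.1)&(C[:,2]>.088)&(C[:,2]<.102); print("  back x",np.percentile(x[m],[5,50,95]),"y",y[m].min(),y[m].max())
E
```

```text
top0 bar n 136 x=ky+c [ 0.0402 -0.0638] y ext -0.07613257490179616 0.07177006022069757 z med/95 [0.13   0.1315 0.1335] x pct [-0.0692 -0.0543]
  y -0.06 x [-0.0296  0.0328] | x= -0.06 y [-0.0292  0.0256]
  y -0.03 x [-0.0596  0.0821] | x= -0.03 y [-0.0723  0.0783]
  y 0.0 x [-0.0646  0.0837] | x= 0.0 y [-0.0744  0.0693]
  y 0.03 x [-0.0567  0.0794] | x= 0.03 y [-0.0611  0.0553]
  y 0.06 x [-0.018   0.0203] | x= 0.06 y [-0.031  0.023]
  rail x [-0.081  -0.077  -0.0626] [-0.0215 -0.0755]
  back x [0.0733 0.0797 0.112 ] y -0.09479373060946526 0.09872413819299593
scene0 bar n 169 x=ky+c [ 0.039 -0.067] y ext -0.07482862867251898 0.07438967601222958 z med/95 [0.129  0.1304 0.1319] x pct [-0.0721 -0.0605]
  y -0.06 x [-0.0349  0.0272] | x= -0.06 y [-0.0364  0.0304]
  y -0.03 x [-0.0624  0.0802] | x= -0.03 y [-0.0753  0.0796]
  y 0.0 x [-0.067   0.0797] | x= 0.0 y [-0.0725  0.0697]
  y 0.03 x [-0.0582  0.0796] | x= 0.03 y [-0.056   0.0571]
  y 0.06 x [-0.0203  0.069 ] | x= 0.06 y [-0.0276  0.0206]
  rail x [-0.083  -0.0785 -0.0624] [-0.0235 -0.0755]
  back x [0.0708 0.0773 0.1141] y -0.09636560525685613 0.09973786695628177
w_tin bar n 686 x=ky+c [ 0.0512 -0.0611] y ext -0.07403175193835185 0.07335490385597782 z med/95 [0.1306 0.1316 0.1324] x pct [-0.0665 -0.0519]
  y -0.06 x [-0.0314  0.0358] | x= -0.06 y [-0.0269  0.0203]
  y -0.03 x [-0.0563  0.0814] | x= -0.03 y [-0.0581  0.0527]
  y 0.0 x [-0.0608  0.0821] | x= 0.0 y [-0.0751  0.0733]
  y 0.03 x [-0.0531  0.0803] | x= 0.03 y [-0.0607  0.0634]
  y 0.06 x [-0.0179  0.0223] | x= 0.06 y [-0.0353  0.0291]
  rail x [-0.0775 -0.074  -0.0607] [-0.0186 -0.0731]
  back x [0.0767 0.0822 0.1157] y -0.0969468289062695 0.0999658010706505
```

```bash
cat > grasp.py <<'E'
from h import *
np.set_printoptions(precision=4,suppress=True)
H=np.array([.4105,-.0885]); a=np.pi/2+.262
robot.move_pose([*H,.22],down(a))
print(robot.movel([*H,.121],rate=.12,until_force=8))
print(robot.grip(0.0),robot.read_width(),robot.read_grip_force(),robot.read_eef_pos())
robot.movel([*H,.20],rate=.1)
print(robot.read_width(),robot.read_contact_force(),robot.read_time())
# rise, and go in front of the bar
e=np.array([np.cos(-.305),np.sin(-.305)]); l=np.array([-e[1],e[0]])
bar=np.array([.597,-.240])+ .0010*e -.064*e
pre=bar-.045*e
robot.move_pose([*pre,.30],down(np.pi/2-.305))
p=robot.grab_frame("wrist"); save(p,"carry"); print(robot.read_eef_pos(),robot.read_time())
import pickle; pickle.dump(p,open("carry.pkl","wb"))
E
python3 grasp.py
```

```text
False
False 0.025343557049654585 59.27991271018982 [ 0.4108 -0.0883  0.1214]
0.02512538467271045 [-0.0542  0.0105 -2.7444] 8.4167
[ 0.4928 -0.2064  0.2983] 9.2083
```

View pics/carry.png

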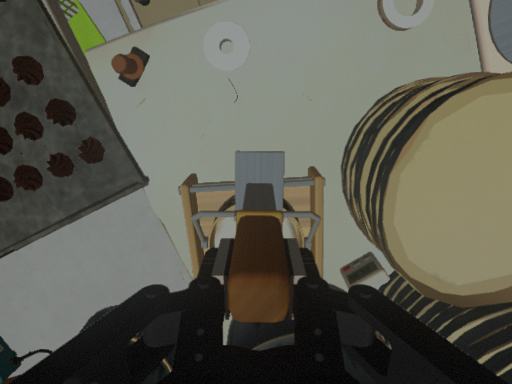

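```bash
python3 - <<'E'
from h import *
import pickle
np.set_printoptions(precision=4,suppress=True)
p=pickle.load(open("carry.pkl","rb")); T=np.array([.4928,-.2064]); e=np.array([np.cos(-.305),np.sin(-.305)]); l=np.array([-e[1],e[0]])
f=at_z(p,[[236,151],[284.5,151]],.2983-.1214+.005)[:,:2]-T; print("foot rear x,y",f@e,f@l)
C=cloud(p).reshape(-1,3); q=C[:,:2]-T; x=q@e;y=q@l
m=(x>-.01)&(x<.08)&(abs(y)<.085)&(C[:,2]>.118)&(C[:,2]<.14)
print("bar",m.sum(),np.polyfit(y[m],x[m],1),y[m].min(),y[m].max(),np.percentile(C[m,2],[50,95]))
m=(abs(x+.02)<.02)&(abs(y)<.03)&(C[:,2]>.16)&(C[:,2]<.2); print("foot z",np.median(C[m],0),x[m].min(),y[m].min(),y[m].max())
b=at_z(p,[[192,213],[322,213]],.128)[:,:2]-T; print("bar px",b@e,b@l)
E
```

```text
foot rear x,y [-0.0316 -0.0316] [-0.0199  0.0222]
bar 529 [0.0059 0.0491] -0.07754481793260246 0.07034804152935614 [0.1303 0.1321]
foot z [ 0.4777 -0.2013  0.1825] -0.031952627052826234 -0.021520984361266305 0.022339434144019402
bar px [0.0476 0.0476] [-0.0748  0.0708]
```

```bash
cat > hook.py <<'E'
from h import *
import json
np.set_printoptions(precision=4,suppress=True)
G=.1214
e=np.array([np.cos(-.305),np.sin(-.305)]); l=np.array([-e[1],e[0]])
bar=np.array([.4928,-.2064])+.048*e-.003*l; barz=.1275
b0=np.arccos((barz-.072)/.085); ear=bar+.085*np.sin(b0)*e
print("b0",b0,"ear",ear)
def go(x,z,**k): return robot.movel([*(ear+x*e),z+G],**k)   # hook origin at tin-frame x, height z
x0=-.085*np.sin(b0)
f0=robot.read_contact_force()
print(go(x0-.048,.18,rate=.1), go(x0-.048,.094,rate=.12,until_force=6))
print(go(x0-.012,.094,rate=.08,until_force=4), robot.read_contact_force()-f0)
for b in np.linspace(b0,0,6):
    r=go(-.085*np.sin(b)-.013+.003*(1-b/b0),.072+.085*np.cos(b)-.0085-.004,rate=.06,until_force=5)
    print(round(b,2),r,robot.read_contact_force()-f0)
    if r: break
p=robot.grab_frame("wrist"); save(p,"hooked"); print(robot.read_eef_pos(),robot.read_time())
json.dump(dict(ear=ear.tolist(),f0=list(map(float,f0))),open("s.json","w"))
E
python3 hook.py
```

```text
b0 0.8593351487949493 ear [ 0.5991 -0.243 ]
False False
False [-0.404  -0.458  -0.3948]
0.86 False [ 0.4764 -0.0596  0.2157]
0.69 False [-0.169  -1.6086 -1.3954]
0.52 False [ 0.1426 -1.1313 -0.8718]
0.34 False [-0.1735 -0.8049 -0.7668]
0.17 False [ 0.3889  0.1318 -0.4973]
0.0 False [-0.0412 -1.3942  0.4218]
[ 0.5892 -0.2399  0.2657] 13.475
```

View pics/hooked.png

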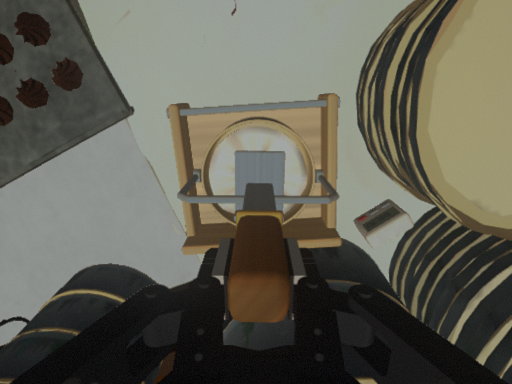

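```bash
python3 - <<'E'
from h import *
import pickle
np.set_printoptions(precision=4,suppress=True)
for n in ("top0","scene0","w_hook"):
    p=pickle.load(open(n+".pkl","rb")); im=p["image"].astype(int); C=cloud(p)
    near=(np.hypot(C[...,0]-.42,C[...,1]-.2)<.11)
    m=((im[...,2]-im[...,0]>12)&near).astype(np.uint8)
    m=cv2.morphologyEx(m,cv2.MORPH_OPEN,np.ones((3,3)))
    c=max(cv2.findContours(m,0,cv2.CHAIN_APPROX_NONE)[0],key=cv2.contourArea)
    X=at_z(p,c[:,0].astype(float),.028)[:,:2]
    s=np.linalg.lstsq(np.c_[2*X,np.ones(len(X))],(X**2).sum(1),rcond=None)[0]
    print(n,len(X),s[:2],"r",np.sqrt(s[2]+s[0]**2+s[1]**2))
E
cat > lift.py <<'E'
from h import *
import json
np.set_printoptions(precision=4,suppress=True)
s=json.load(open("s.json")); f0=np.array(s["f0"])
P=np.array(robot.read_eef_pos())
robot.movel(P+[0,0,.012],rate=.03); print(robot.read_contact_force()-f0)
robot.movel(P+[0,0,.030],rate=.04); robot.dwell(.3)
print(robot.read_contact_force()-f0,robot.read_wrist_torque(),robot.read_width())
p=robot.grab_frame("wrist"); save(p,"lift1"); print(robot.read_eef_pos(),robot.read_time())
E
python3 lift.py
```

```text
top0 128 [0.4168 0.1978] r 0.06893171245499063
scene0 25 [0.4425 0.1595] r 0.0116186639832384
[ 0.0886 -0.4879 -7.0777]
[ 1.0448 -0.0262 -6.0092] [ 0.0417  0.0426 -0.0147] 0.025450565633777962
[ 0.5891 -0.2398  0.2954] 14.9667Traceback (most recent call last):
  File "<stdin>", line 9, in <module>
ValueError: max() iterable argument is empty
```

View pics/lift1.png

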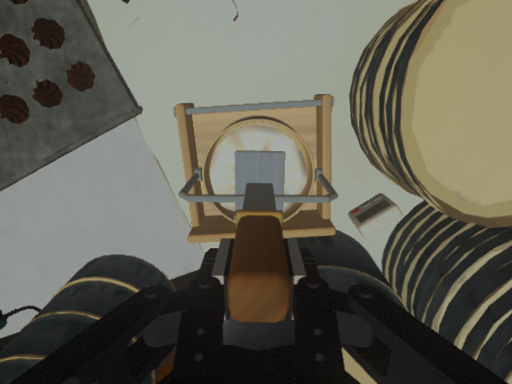

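```bash
python3 - <<'E'
from h import *
import pickle
from scipy.optimize import least_squares
np.set_printoptions(precision=4,suppress=True)
for n,u,v in (("top0",174,231),("scene0",147,208),("w_hook",435,203)):
    p=pickle.load(open(n+".pkl","rb")); im=cv2.GaussianBlur(p["image"],(3,3),0).astype(int)
    ref=np.median(im[v-6:v+7,u-6:u+7].reshape(-1,3),0)
    d=np.abs(im-ref).sum(2); k=im[v,u]
    m=(d<45).astype(np.uint8); m=cv2.morphologyEx(m,cv2.MORPH_OPEN,np.ones((3,3)))
    _,lab=cv2.connectedComponents(m); m=(lab==lab[v,u]).astype(np.uint8)
    c=max(cv2.findContours(m,0,cv2.CHAIN_APPROX_NONE)[0],key=cv2.contourArea)
    X=at_z(p,cv2.convexHull(c)[:,0].astype(float),.028)[:,:2]
    r=least_squares(lambda s:np.hypot(*(X-s[:2]).T)-s[2],[.42,.2,.07],loss="soft_l1",f_scale=.002)
    print(n,ref,len(X),r.x,np.sqrt(np.mean(r.fun**2)))
E
cat > carry1.py <<'E'
from h import *
np.set_printoptions(precision=4,suppress=True)
R=down(np.pi/2-.305)
P=np.array(robot.read_eef_pos()); Z=.345
robot.movel([P[0],P[1],Z],R,rate=.06)
e=np.array([np.cos(-.255),np.sin(-.255)])
A=P[:2]-.235*e
robot.movel([*A,Z],R,rate=.10)
robot.movel([.335,.02,Z],R,rate=.12)
print(robot.read_contact_force(),robot.read_width(),robot.read_eef_pos(),robot.read_time())
p=robot.grab_frame("wrist"); save(p,"carry2")
import pickle; pickle.dump(p,open("carry2.pkl","wb"))
print(robot.spot_point(p,"scale_top"),[at_z(p,[d["uv"]],.028) for d in robot.spot_point(p,"scale_top")])
E
python3 carry1.py
```

```text
top0 [129. 146. 163.] 25 [0.4162 0.1978 0.0693] 0.0005192840505064163
scene0 [187. 194. 197.] 27 [0.4125 0.1971 0.0703] 0.0007294675263648345
w_hook [86. 93. 96.] 38 [0.4187 0.1966 0.0719] 0.0006389108804796053
[-0.6674 -0.1465 -7.9668] 0.025400001391585256 [0.3351 0.0197 0.345 ] 20.275
[{'uv': [380.8, 165.8], 'score': 0.74}] [array([[0.419 , 0.1946, 0.028 ]])]
```

View pics/carry2.png

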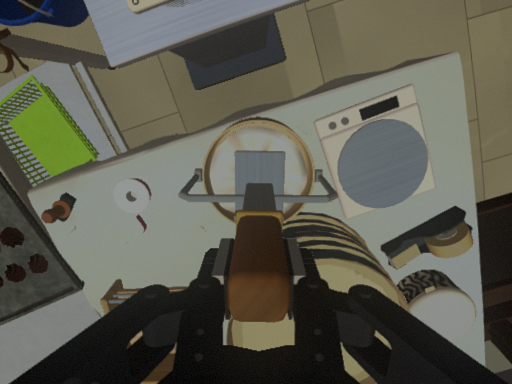

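```bash
python3 - <<'E'
from h import *
import pickle
from scipy.optimize import least_squares
np.set_printoptions(precision=4,suppress=True)
p=pickle.load(open("carry2.pkl","rb")); im=cv2.GaussianBlur(p["image"],(3,3),0).astype(int); u,v=382,163
ref=np.median(im[v-6:v+7,u-6:u+7].reshape(-1,3),0); m=(np.abs(im-ref).sum(2)<45).astype(np.uint8); m=cv2.morphologyEx(m,cv2.MORPH_OPEN,np.ones((3,3)))
_,lab=cv2.connectedComponents(m); c=max(cv2.findContours((lab==lab[v,u]).astype(np.uint8),0,cv2.CHAIN_APPROX_NONE)[0],key=cv2.contourArea)
fit=lambda X:least_squares(lambda s:np.hypot(*(X-s[:2]).T)-s[2],[*X.mean(0),.07],loss="soft_l1",f_scale=.002)
r=fit(at_z(p,cv2.convexHull(c)[:,0].astype(float),.028)[:,:2]); print("plate",r.x,np.sqrt(np.mean(r.fun**2)))
e=np.array([np.cos(-.305),np.sin(-.305)]); l=np.array([-e[1],e[0]]); T=np.array([.3351,.0197])
for z in (.15,.155,.16):
    t=fit(at_z(p,[[203,168],[313.5,168],[258,117.5],[215,136],[301,136],[211,198],[307,197]],z)[:,:2]); q=t.x[:2]-T; print(z,"tin rim",t.x, q@e,q@l, t.fun)
C=cloud(p).reshape(-1,3); q=C[:,:2]-T; x=q@e;y=q@l
m=(np.hypot(x-.01,y)<.075)&(C[:,2]>.14)&(C[:,2]<.18); m2=m&(np.hypot(x-.01,y)>.055)
print(m2.sum(),x[m].min(),y[m].min(),y[m].max()); A=np.c_[x[m2],y[m2],np.ones(m2.sum())]; print("tilt",np.linalg.lstsq(A,C[m2,2],rcond=None)[0])
E
```

```text
plate [0.4184 0.1975 0.0713] 0.0004173176460496433
0.15 tin rim [0.3434 0.0167 0.064 ] 0.008820973667441036 -0.00036827490227181155 [ 0.     -0.0002 -0.0007  0.0008  0.0002 -0.0004  0.0003]
0.155 tin rim [0.3422 0.0171 0.063 ] 0.007536000381787449 -0.0003649010803514008 [ 0.     -0.0002 -0.0007  0.0008  0.0002 -0.0004  0.0003]
0.16 tin rim [0.341  0.0175 0.0621] 0.006251036682606098 -0.0003615197038913385 [ 0.     -0.0002 -0.0007  0.0008  0.0002 -0.0004  0.0003]
1478 -0.053410237281058905 -0.07438017107503259 0.07360696572765463
tilt [-0.0428  0.0116  0.1542]
```

```bash
cat > place.py <<'E'
from h import *
np.set_printoptions(precision=4,suppress=True)
R=down(np.pi/2-.305); Z=.345; T=np.array([.4109,.1994])
robot.movel([.335,.13,Z],R,rate=.12)
robot.movel([*T,Z],R,rate=.10)
robot.movel([*T,.283],R,rate=.07); robot.dwell(.8)
f=robot.read_contact_force()
hit=robot.movel([*T,.262],R,rate=.012,until_force=1.5)
print(hit,robot.read_eef_pos(),robot.read_contact_force()-f)
robot.movel([*T,.263],R,rate=.01); print(robot.read_eef_pos(),robot.read_contact_force()-f)
p=robot.grab_frame("wrist"); save(p,"placed"); print(robot.read_time())
import pickle; pickle.dump(p,open("placed.pkl","wb"))
E
python3 place.py
```

```text
True [0.4101 0.1991 0.2666] [-0.3523  0.823   5.9479]
[0.4108 0.1993 0.2628] [0.328  1.3316 5.2295]
26.1667
```

View pics/placed.png

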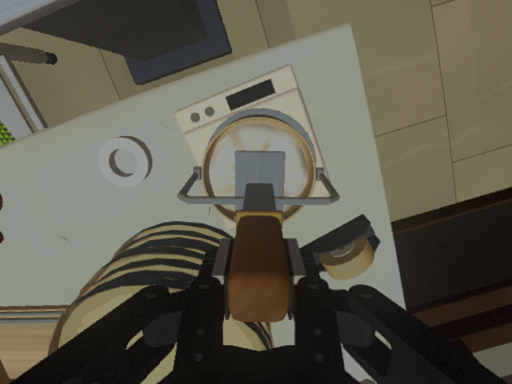

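```bash
cat > unhook.py <<'E'
from h import *
import pickle
np.set_printoptions(precision=4,suppress=True)
R=down(np.pi/2-.305); T=np.array([.4109,.1994]); e=np.array([np.cos(-.305),np.sin(-.305)])
robot.movel([*T,.244],R,rate=.04); f=robot.read_contact_force(); print(robot.read_eef_pos())
hit=robot.movel([*(T-.055*e),.244],R,rate=.05,until_force=3)
print("hit",hit,robot.read_eef_pos(),robot.read_contact_force()-f)
if not hit:
    robot.movel([*(T-.055*e),.345],R,rate=.10)
    H=[.4105,-.0885]; Rh=down(np.pi/2+.262)
    robot.movel([.36,.0,.34],Rh,rate=.15)
    robot.movel([*H,.30],Rh,rate=.15); robot.movel([*H,.14],Rh,rate=.10); robot.dwell(.3)
    print(robot.movel([*H,.118],Rh,rate=.02,until_force=2),robot.read_eef_pos(),robot.read_contact_force())
p=robot.grab_frame("top"); save(p,"top1"); pickle.dump(p,open("top1.pkl","wb")); print(robot.read_time())
E
python3 unhook.py
```

```text
[0.4108 0.1994 0.2439]
hit False [0.3587 0.2159 0.244 ] [ 0.2646 -0.0945 -0.2242]
True [ 0.4103 -0.0884  0.1214] [-0.9881 -0.1699  4.1147]
34.6417
```

```bash
cat > rel.py <<'E'
from h import *
import pickle
np.set_printoptions(precision=4,suppress=True)
robot.grip(.085); P=np.array(robot.read_eef_pos())
robot.movel([P[0],P[1],.25],rate=.1)
robot.move_pose([.34,.12,.33],down(np.pi/2))
p=robot.grab_frame("wrist"); save(p,"end"); pickle.dump(p,open("end.pkl","wb"))
for t in ("tin","scale_top","lift_hook"): 
    for d in robot.spot_point(p,t)[:1]: print(t,d,at_z(p,[d["uv"]],0 if t=="lift_hook" else .028))
C=cloud(p).reshape(-1,3); 
m=(np.hypot(C[:,0]-.4185,C[:,1]-.197)<.085)&(C[:,2]>.068)&(C[:,2]<.1); c,r=cv2.minEnclosingCircle((C[m,:2]*1000).astype(np.float32)); print("tin",c,r,np.percentile(C[m,2],[5,50,95]))
m=(np.hypot(C[:,0]-.41,C[:,1]+.09)<.05)&(C[:,2]>.155)&(C[:,2]<.18); print("hook top",m.sum(),np.median(C[m],0)); print(robot.read_time())
q=robot.grab_frame("top"); save(q,"top2")
a=cv2.imread("pics/end.png"); b=cv2.imread("pics/top2.png")[80:300,120:380]; b=cv2.resize(b,(400,338))
a=cv2.resize(a,(400,300)); a=cv2.copyMakeBorder(a,0,38,0,0,cv2.BORDER_CONSTANT); cv2.imwrite("pics/fin.png",np.hstack([a,b]))
E
python3 rel.py
```

```text
tin {'uv': [310.1, 201.6], 'score': 0.6} [[0.421  0.1997 0.028 ]]
lift_hook {'uv': [134.2, 187.9], 'score': 0.96} [[ 0.407  -0.0867  0.    ]]
tin (414.9198913574219, 196.9916229248047) 73.80501556396484 [0.069  0.0735 0.0801]
hook top 451 [ 0.4076 -0.0854  0.1639]
37.825
```

View pics/fin.png

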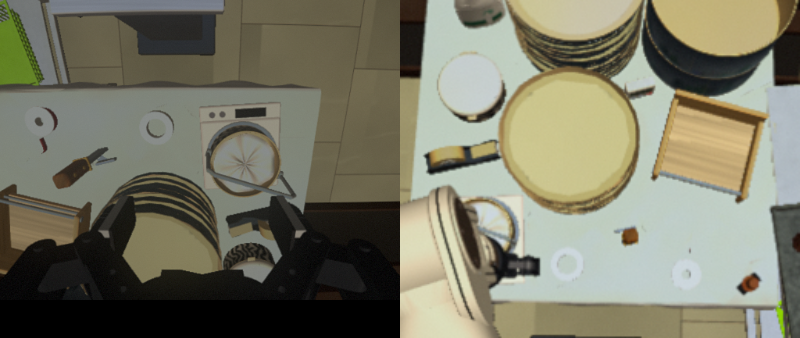

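```bash
python3 -c "
from plant import robot
print(robot.close_job())"
```

```text
the job is handed in; nothing more can be done
None
```

The tin stands upright on the scale plate, within about 4 mm of its centre by the camera. The hook is back on its foot where it stood, the bystanders look unmoved, and I handed the job in at about 38 s.

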